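# Unclip the filter cover of a donated air cleaner

### The arm

A 7-joint arm with a two-finger parallel gripper is mounted at the origin on the work surface. World frame = base frame: x ahead of the robot, y to its left, z up, the work surface at z = 0. Lengths are in m, angles in rad, forces in N, time in s.
With the tool pointing down it reaches from about 0.425 to 0.925 m from the base axis. Payload 6.8 kg.
Tool frame: the origin (TCP) lies at the centre of the arm's flange, where the gripper is bolted on; the fingertips stand 173 mm ahead of it and the grasp point (between the pads) lies 155 mm ahead of it (r.hold_point_z is the distance from the TCP to the grasp point, in m); z points along the fingers, x is the direction in which the jaws open and shut, and the axes are right-handed (so a half turn about z gives the same grasp; the last joint's range is limited). The gripper opens to 85 mm and grips with 20 to 120 N. Pads are 22 mm wide; open, the fingers measure 114 mm over their backs; the gripper's body (76 mm by 85 mm) begins 54 mm behind the grasp point. The pads swing forward as they close: fully open they stand 13 mm farther back than shut.
Start: joints at [1.17, 0.477, 0.022, 1.555, -0.011, 1.109, -0.083], TCP at [0.195, -0.646, 0.405] pointing down, gripper open.
Joint ranges: [-2.96, 2.96], [-0.34, 2.1], [-1.41, 1.46], [0.24, 2.44], [-1.37, 4.51], [0.17, 1.92], [-2.96, 2.96]. Speed limits (rad/s): [2.39, 2.39, 3.14, 3.14, 3.14, 3.14, 3.14].

### API

Orientations are given as a rotation vector (axis times angle).
In Python, from bench import r gives the robot as it stands.
- The arm moves only by the tool apply_moves, never from a script. Its arguments are lists of equal length, an entry for each row: "dp": the shift along the tool's x, y, z scaled (see below), a list of three; "twist": the turn, a rotation vector about the tool's x, y, z scaled (see below), a list of three; "jaw": the closure in counts, from 0 (fully open) to 255 (shut). In form: {"dp": [[x, y, z], ...], "twist": [[rx, ry, rz], ...], "jaw": [jaw, ...]}. A call has 1 to 20 rows; each row shifts and turns the pose as measured when the row begins, along the tool's axes as they then stand; what a row does not reach is not made up. The controller multiplies each number of a shift by 12 cm and each number of a turn by 120 degrees. A row lasts 1/10 s, in which the tool goes at most 50 mm and 8.59 degrees, less where a joint would pass 70% of its speed; a pose out of reach is approached as far as the arm can. A call with a number of a shift or a turn outside -1 to 1 is refused whole. A call with a gripper value outside its range is refused whole. The fingers move at their own pace and stop on an object; "grip_force" is the grip in N (left out, the last holds). Time passes only in rows, so rows that do not move let the fingers close. It gives the time, the measured TCP pose, the force and the opening at its end, in the units of the state.
- r.get_obs(): the state, without advancing time (a new reading comes with each control period).
- r.grab_frame(name): name is "scene" or "side" or "wrist"; returns a dict with "color" (480x640x3 uint8, red, green, blue), "z_map" (480x640 float32, m along the optical axis (not along the pixel's ray), 0 where there is no reading), "intrinsics" (3x3 intrinsics, pixels), "dist_coeffs" ([k1, k2, p1, p2, k3] as OpenCV has them; the pictures are not rectified), "R" (3x3) and "t" (3): a world point X has camera coordinates R X + t; the wrist camera has in their place "hand_eye" (4x4, takes a point from camera to tool coordinates, whose origin is the TCP and whose axes are the tool frame's). Camera axes: x right, y down, z forward; pixel columns grow to the right and rows downward; lengths in m; the calibration is good to about 2 mm. A picture is of the moment at which its call begins: read the wrist's pose just before it.
- r.hand_in(): hands the job in, once; it reports no verdict.
The state is a dict: "clock": time; "joints": joint angles; "qvel": joint speeds; "tau": joint torques, N m; "tcp_pos": TCP position; "orientation": TCP orientation; "contact_force": force on the tool from outside, world axes, zero at the start; "moment": the same for the moment, N m; "grip_width": finger opening in m.
Only numpy, scipy, OpenCV 4.12 (cv2) and the standard library are available. Lean on these libraries where they do the work, as an engineer would, in place of code of your own. Each camera call takes 0.05 s, during which the arm holds its last target.

### The job

On the test bench of the second-hand shop, take the clip-on filter cover off the air cleaner: squeeze its two upright snap tabs towards each other, lift the cover off while the cleaner stays on the bench, and set it down flat, tabs up, in the empty wooden tray, holding it until it is down rather than dropping it. Leave the similar unit with the screwed-down cover and carrying handle where it stands.

Things in the scene. Friction and masses are not known exactly. Their poses are not given: they have to be found in the camera images.
- cover_grip (a point): Sizes in mm. Midway between the 2 upright tabs of the clip-on cover (off-white plate 116 x 96 x 4, 95 g), 26 above the plate's top, 18 below the tab tops, 43 above the lowest ribs. Tabs 24 wide (y), 5 thick, 44 tall, outer faces 60 apart along x. Squeezed along x each slides in 9 to a stop (then 42 apart), spring 3 to 9 N; from 7 on both hooks are free. x: tab to tab, z up.
- cleaner: Air cleaner with the cover centred on top: loose cream plastic box 170 (x) x 130 (y) x 64 (z) mm, about 0.9 kg, vents along its long sides. Origin at the centre of its underside, z up. The unclipped cover leaves its opening after rising 13 mm straight up. The box can slide a little on the bench as the tabs are squeezed and so centres itself between the fingers.
- handled_unit: Leave alone: a loose box of the same size and colour, 170 (x) x 130 (y) mm, but its cover is held by four screws and has one fixed arched carrying handle along x (its top 98 mm above the bench) instead of two tabs. Origin at the centre of its underside, z up.
- tray: Empty shallow wooden tray, fixed to the bench, 200 (x) x 160 (y) x 22 (z) mm outside, walls 7 mm, inner floor 7 mm above the bench. Origin at the centre of its underside, x along its long side, z up.
Things that resemble listed ones, but are neither listed nor needed, are in the scene too. Leave any red look-alike of the cleaner alone.

How it is judged:
By the outcome, as a careful person would: the job done as asked, in the order asked, and still so for the second after the job is handed in, with the robot touching nothing.
It also fails if it takes over 40 s, if anything falls off the work surface, if the arm or the gripper's body presses on something with over 40 N, if the wrist force passes 120 N, or if a joint passes its speed limit or range.

## Working session

There is one attempt and no reset: what is moved stays moved. The work goes in short steps, Python scripts to look and compute and a tool call to move; the robot and the scene stay as the last step left them, time stands still between calls to the robot, and variables do not carry over. Pictures are saved under pics/ and viewed, and the job is handed in when it is done.

Besides the shell and the picture viewer there is one more tool, called after "Emit:" by a JSON object that holds its "fn" and its "kwargs", one argument or row to a line. apply_moves: Moves the arm, as the interface text tells. Shifts and turns lie within -1 to 1; 1 stands for 12 cm of shift or 120 degrees of turn. Its arguments: {"type":"object","properties":{"dp":{"type":"array"},"twist":{"type":"array"},"jaw":{"type":"array"},"grip_force":{"type":"number"}},"required":["dp","twist","jaw"]}

```bash
ls; mkdir -p pics; python3 - <<'E'
from bench import r
import cv2,numpy as np,pickle
o=r.get_obs();print({k:np.round(v,3) for k,v in o.items()})
print(r.hold_point_z)
for n in ["scene","side","wrist"]:
    f=r.grab_frame(n);cv2.imwrite(f"pics/{n}0.png",f["color"][:,:,::-1]);pickle.dump(f,open(f"{n}0.pkl","wb"))
    print(n,{k:np.round(v,3).tolist() for k,v in f.items() if k not in("color","z_map")})
E
```

```text
pics
{'clock': np.float64(0.0), 'joints': array([ 1.17 ,  0.478,  0.022,  1.556, -0.012,  1.109, -0.083]), 'qvel': array([-0.001,  0.001, -0.002,  0.   ,  0.002,  0.   ,  0.001]), 'tau': array([-0.0000e+00, -5.9644e+01,  1.6080e+00, -2.8119e+01,  1.2000e-02,
        9.0000e-03,  0.0000e+00]), 'tcp_pos': array([ 0.195, -0.646,  0.404]), 'orientation': array([-2.521e+00,  1.873e+00,  2.000e-03]), 'contact_force': array([0.674, 0.483, 0.121]), 'moment': array([-0.015,  0.026, -0.013]), 'grip_width': np.float64(0.085)}
0.1547
scene {'intrinsics': [[513.744, 0.0, 319.772], [0.0, 513.744, 237.349], [0.0, 0.0, 1.0]], 'dist_coeffs': [-0.148, 0.0, 0.0, 0.0, 0.0], 'R': [[0.785, 0.619, 0.006], [0.335, -0.416, -0.846], [-0.521, 0.666, -0.534]], 't': [-0.343, -0.07, 1.209]}
side {'intrinsics': [[513.712, 0.0, 324.802], [0.0, 513.712, 242.581], [0.0, 0.0, 1.0]], 'dist_coeffs': [-0.028, 0.0, 0.0, 0.0, 0.0], 'R': [[-0.768, -0.641, -0.012], [-0.485, 0.594, -0.642], [0.419, -0.487, -0.767]], 't': [0.356, 0.261, 0.956]}
wrist {'intrinsics': [[428.742, 0.0, 316.008], [0.0, 428.742, 236.291], [0.0, 0.0, 1.0]], 'dist_coeffs': [-0.09, 0.0, 0.0, 0.0, 0.0], 'hand_eye': [[1.0, 0.001, -0.001, -0.0], [-0.0, 0.954, 0.3, -0.075], [0.001, -0.3, 0.954, 0.031], [0.0, 0.0, 0.0, 1.0]]}
```

View pics/scene0.png

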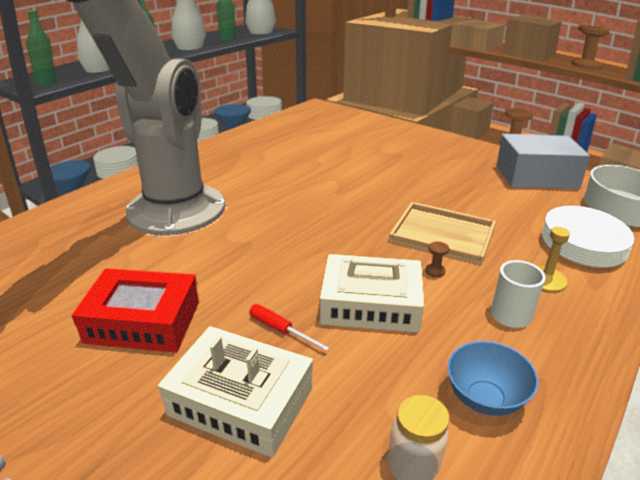

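View pics/side0.png

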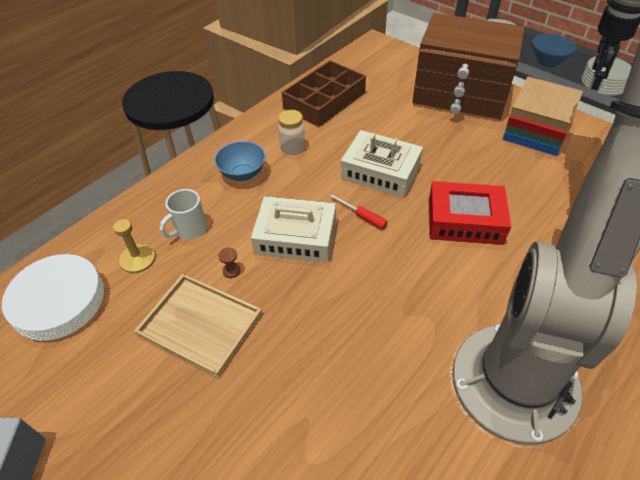

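View pics/wrist0.png

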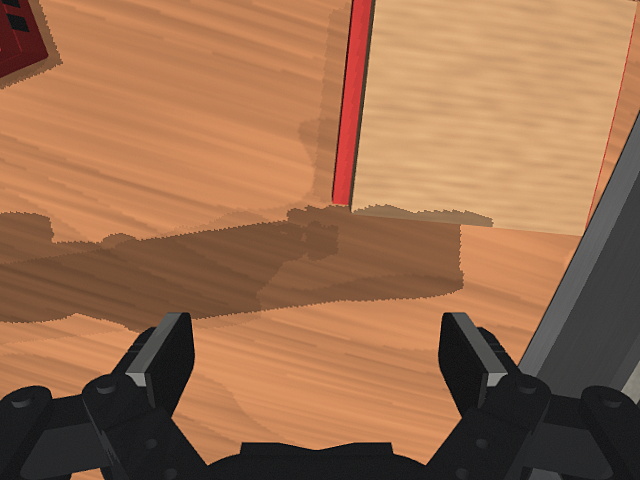

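Candidates: the cream box at scene (238,385) / side (382,160) has two upright tabs, so it is the cleaner. The one at scene (370,290) / side (294,228) has an arched handle, and the red one at (138,308) is a look-alike; I leave both alone. The tray is at scene (443,232) / side (200,322).

```bash
cat > h.py <<'E'
import numpy as np,cv2,pickle
from scipy.spatial.transform import Rotation as Ro
def cloud(f,pose=None):
    h,w=f["z_map"].shape
    u,v=np.meshgrid(np.arange(w),np.arange(h))
    p=cv2.undistortPoints(np.stack([u,v],-1).reshape(-1,1,2).astype(np.float64),f["intrinsics"],f["dist_coeffs"]).reshape(h,w,2)
    z=f["z_map"];X=np.dstack([p[...,0]*z,p[...,1]*z,z]).astype(float)
    if "R" in f: W=(X-f["t"])@f["R"]
    else:
        H=f["hand_eye"];T=X@H[:3,:3].T+H[:3,3]
        W=T@Ro.from_rotvec(pose[1]).as_matrix().T+pose[0]
    W[z<=0]=np.nan
    return W
E
python3 - <<'E'
from h import *
def rect(P): 
    r=cv2.minAreaRect((P[:,:2]*1000).astype(np.float32)); return np.round(r[0],1),np.round(r[1],1),round(r[2],1)
for n in("scene","side"):
    f=pickle.load(open(n+"0.pkl","rb"));W=cloud(f)
    roi={"scene":dict(cl=(155,320,325,455),tray=(385,200,500,265)),"side":dict(cl=(335,125,428,200),tray=(130,270,268,380))}[n]
    for k,(a,b,c,d) in roi.items():
        P=W[b:d,a:c].reshape(-1,3);P=P[~np.isnan(P[:,0])]
        print(n,k,np.histogram(P[:,2],bins=np.arange(-.01,.13,.005))[0])
        if k=="cl":
            for lo,hi in((.057,.068),(.068,.078),(.082,.12)):
                Q=P[(P[:,2]>lo)&(P[:,2]<hi)];print(lo,len(Q),rect(Q),np.median(Q[:,2]),Q[:,2].max())
            Q=P[P[:,2]>.085]; 
            l,c=None,None
            _,l,c=cv2.kmeans(Q[:,:2].astype(np.float32),2,None,(3,50,1e-6),5,0)
            print("tabs",c,c.mean(0),np.degrees(np.arctan2(*(c[1]-c[0])[::-1])),np.linalg.norm(c[1]-c[0]))
        else:
            Q=P[(P[:,2]>.015)&(P[:,2]<.03)];print(len(Q),rect(Q))
            Q=P[(P[:,2]>.018)&(P[:,2]<.026)];print(len(Q),rect(Q),np.median(Q[:,2]))
    a,b,c,d=roi["cl"];im=cv2.resize(f["color"][b:d,a:c,::-1],None,fx=4,fy=4,interpolation=2);cv2.imwrite(f"pics/crop_{n}.png",im)
E
```

```text
scene cl [   1 7088 1691  469  598  505  460  422  425  432  448  407  437  403
 4564 3837   71   73   70   67   66   69   70   90   79    0    0    0]
0.057 7971 (array([ 493.6, -319.9]), array([256.8, 133.7]), 16.2) 0.06383083880092644 0.06799863040185002
0.068 798 (array([ 535.3, -309.9]), array([114.8,  94.4]), 15.8) 0.06850969838335191 0.07798455500867427
0.082 485 (array([ 535.2, -309. ]), array([61.5, 25.1]), 15.4) 0.09982795237366716 0.11289113251211351
tabs [[ 0.5101241  -0.31770378]
 [ 0.56294525 -0.30313918]] [ 0.53653467 -0.31042147] 15.415357 0.054792356
scene tray [  22 2817 1727 1272  350  600  158   22   22   21   14    5   40  301
   18    0    0    0    0    0   29   27    0    0    0    0    0    0]
780 (array([558.5, 256.7]), array([201. , 237.4]), 13.1)
492 (array([558.9, 256.8]), array([200.1, 237.3]), 12.7) 0.019498819146692194
side cl [   4 1039 2131  166  124  115   99  120  113  118  107  130  107  122
  738 1309  275   14   18   11   13   16   15   19   28    0    0    0]
0.057 1640 (array([ 535.2, -306.7]), array([172.7, 138.5]), 15.6) 0.06502455011826695 0.06799710986661289
0.068 765 (array([ 533. , -303.2]), array([166.4, 125.2]), 14.5) 0.06957298229086042 0.07795500113851449
0.082 114 (array([ 534.1, -307.3]), array([61.8, 26.7]), 16.2) 0.1014285200363903 0.11461070383175462
tabs [[ 0.5593902  -0.29691175]
 [ 0.5065375  -0.31280884]] [ 0.5329639 -0.3048603] -163.25969 0.055191707
side tray [   9 3680 4604 4923  525  498  850   24    0    0    0    0    0    0
    0    0    0    0    0    0    0    0    0    0    0    0    0    0]
1372 (array([555.7, 265.4]), array([202.6, 218.1]), 12.7)
1145 (array([555.4, 267.1]), array([202.6, 214.5]), 12.7) 0.021300064533081604
```

```bash
python3 - <<'E'
from h import *
for n in("scene","side"):
    f=pickle.load(open(n+"0.pkl","rb"));W=cloud(f)
    m=(W[...,2]>.015)&(W[...,2]<.027)
    m&=np.linalg.norm(W[...,:2]-[.557,.275],axis=-1)<.17
    k,l,s,c=cv2.connectedComponentsWithStats(m.astype(np.uint8))
    for i in range(1,k):
        if s[i,4]>60:
            Q=W[l==i];r=cv2.minAreaRect((Q[:,:2]*1000).astype(np.float32));print(n,s[i],r)
    z=W[...,2];q=(abs(z-.007)<.003)&(np.linalg.norm(W[...,:2]-[.557,.275],axis=-1)<.06);print("floor",np.median(z[q]),q.sum())
E
```

```text
scene [389 202 107  57 734] ((550.453369140625, 291.24072265625), (201.02716064453125, 166.4165802001953), 13.081384658813477)
floor 0.005100167525540692 715
side [ 134  274  127  101 1361] ((549.5789794921875, 292.6982421875), (202.6387939453125, 162.17913818359375), 12.680943489074707)
floor 0.006998506477298185 2100
```

View pics/crop_scene.png

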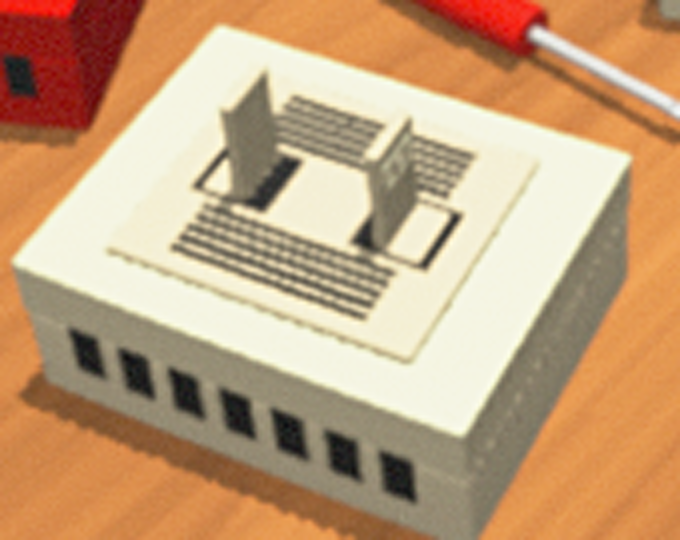

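The crop shows the two tabs, with the tab axis at about 15.5°. Cover centre is about (0.5345,-0.308) and tray centre about (0.550,0.292) at 12.8°. The heights and sizes match the description.

```bash
cat >> h.py <<'E'
def plan(r,xyz,yaw,n):
    """n rows; print tool-frame dp/twist per row to reach TCP xyz, tool-x yaw(deg), pointing down"""
    o=r.get_obs();p=np.array(o["tcp_pos"]);R0=Ro.from_rotvec(o["orientation"])
    best=None
    for y in(yaw,yaw+180):
        T=Ro.from_euler('z',y,degrees=True)*Ro.from_euler('x',180,degrees=True)
        d=(R0.inv()*T).as_rotvec()
        if best is None or np.linalg.norm(d)<np.linalg.norm(best): best=d
    d=best;xyz=np.array(xyz)
    print("pos",p.round(4),"err mm",((xyz-p)*1000).round(1),"turn deg",np.degrees(d).round(2),"tool-frame shift/0.12",(R0.inv().apply(xyz-p)/.12).round(3),"F",np.round(o["contact_force"],1),"w",round(float(o["grip_width"]),4),"t",round(float(o["clock"]),2))
    for i in range(n):
        Ri=R0*Ro.from_rotvec(d*i/n)
        s=Ri.inv().apply((xyz-p)/n)/.12
        print((s.round(3)).tolist(),(np.degrees(d/n)/120).round(4).tolist())
E
python3 - <<'E'
from h import *
from bench import r
plan(r,[.534,-.308,.36],15.5,12)
E
```

```text
pos [ 0.1948 -0.6461  0.4039] err mm [339.2 338.1 -43.9] turn deg [-6.000e-02  7.000e-02 -8.872e+01] tool-frame shift/0.12 [-1.881 -3.52   0.368] F [0.1 0.4 0.7] w 0.0855 t 0.15
[-0.157, -0.293, 0.031] [-0.0, 0.0, -0.0616]
[-0.118, -0.311, 0.031] [-0.0, 0.0, -0.0616]
[-0.077, -0.324, 0.031] [-0.0, 0.0, -0.0616]
[-0.034, -0.331, 0.031] [-0.0, 0.0, -0.0616]
[0.008, -0.332, 0.031] [-0.0, 0.0, -0.0616]
[0.051, -0.329, 0.031] [-0.0, 0.0, -0.0616]
[0.093, -0.319, 0.031] [-0.0, 0.0, -0.0616]
[0.133, -0.305, 0.031] [-0.0, 0.0, -0.0616]
[0.171, -0.285, 0.03] [-0.0, 0.0, -0.0616]
[0.207, -0.261, 0.03] [-0.0, 0.0, -0.0616]
[0.238, -0.232, 0.03] [-0.0, 0.0, -0.0616]
[0.266, -0.199, 0.03] [-0.0, 0.0, -0.0616]
```

Emit:
{"fn": "apply_moves", "kwargs": {
  "dp": [
    [-0.16,-0.29,0.03],
    [-0.12,-0.31,0.03],
    [-0.08,-0.32,0.03],
    [-0.03,-0.33,0.03],
    [0.01,-0.33,0.03],
    [0.05,-0.33,0.03]
  ],
  "twist": [
    [0,0,-0.06],
    [0,0,-0.06],
    [0,0,-0.06],
    [0,0,-0.06],
    [0,0,-0.06],
    [0,0,-0.06]
  ],
  "jaw": [0,0,0,0,0,0]
}}

```text
clock: 0.75
tcp_pos: [0.3618, -0.4766, 0.3794]
orientation: [3.038, -0.792, -0.009]
contact_force: [0.2, -0.9, -0.5]
grip_width: 0.0855
```

```bash
python3 - <<'E'
from h import *
from bench import r
plan(r,[.534,-.308,.36],15.5,9)
print(r.get_obs()["joints"].round(2))
E
```

```text
pos [ 0.3618 -0.4766  0.3794] err mm [172.2 168.6 -19.4] turn deg [  0.09   0.34 -44.73] tool-frame shift/0.12 [ 0.567 -1.927  0.152] F [ 0.2 -0.9 -0.5] w 0.0855 t 0.75
[0.063, -0.214, 0.017] [0.0001, 0.0003, -0.0414]
[0.081, -0.208, 0.017] [0.0001, 0.0003, -0.0414]
[0.099, -0.2, 0.017] [0.0001, 0.0003, -0.0414]
[0.116, -0.191, 0.017] [0.0001, 0.0003, -0.0414]
[0.132, -0.18, 0.017] [0.0001, 0.0003, -0.0414]
[0.147, -0.168, 0.017] [0.0001, 0.0003, -0.0414]
[0.161, -0.154, 0.018] [0.0001, 0.0003, -0.0414]
[0.174, -0.14, 0.018] [0.0001, 0.0003, -0.0414]
[0.185, -0.124, 0.018] [0.0001, 0.0003, -0.0414]
[ 0.98  0.39 -0.21  1.76  0.1   1.01  0.22]
```

Emit:
{"fn": "apply_moves", "kwargs": {
  "dp": [
    [0.06,-0.22,0],
    [0.08,-0.21,0],
    [0.1,-0.2,0],
    [0.12,-0.19,0],
    [0.13,-0.18,0],
    [0.15,-0.17,0],
    [0.16,-0.15,0],
    [0.17,-0.14,0],
    [0.18,-0.12,0],
    [0,0,0]
  ],
  "twist": [
    [0,0,-0.042],
    [0,0,-0.042],
    [0,0,-0.042],
    [0,0,-0.042],
    [0,0,-0.042],
    [0,0,-0.042],
    [0,0,-0.042],
    [0,0,-0.042],
    [0,0,-0.042],
    [0,0,0]
  ],
  "jaw": [0,0,0,0,0,0,0,0,0,0]
}}

```text
clock: 1.75
tcp_pos: [0.5391, -0.2891, 0.3757]
orientation: [-3.093, -0.513, 0.011]
contact_force: [0.4, 0.0, 0.5]
grip_width: 0.0856
```

```bash
python3 - <<'E'
from h import *
from bench import r
o=r.get_obs();pose=(np.array(o["tcp_pos"]),o["orientation"])
f=r.grab_frame("wrist");cv2.imwrite("pics/w1.png",f["color"][:,:,::-1]);pickle.dump((f,pose),open("w1.pkl","wb"))
W=cloud(f,pose)
z=W[...,2];near=np.linalg.norm(W[...,:2]-[.534,-.308],axis=-1)<.06
q=near&(z>.085)&(z<.12);P=W[q]
R=cv2.minAreaRect((P[:,:2]*1000).astype(np.float32));print(q.sum(),R,P[:,2].max())
_,l,c=cv2.kmeans(P[:,:2].astype(np.float32),2,None,(3,50,1e-6),5,0);print(c,c.mean(0))
q=near&(z>.06)&(z<.075);print("plate",np.median(z[q]))
q=(z>.059)&(z<.075)&(np.linalg.norm(W[...,:2]-[.534,-.308],axis=-1)<.12);print(cv2.minAreaRect((W[q][:,:2]*1000).astype(np.float32)))
plan(r,[.534,-.308,.36],15.5,1)
E
```

```text
1146 ((532.4962768554688, -306.9771423339844), (60.606510162353516, 24.436487197875977), 15.309466361999512) 0.11388669692113496
[[ 0.5064551  -0.31204277]
 [ 0.55755746 -0.29762617]] [ 0.53200626 -0.30483449]
plate 0.06761214150661796
((532.5765991210938, -307.27398681640625), (171.18072509765625, 131.01206970214844), 15.679364204406738)
pos [ 0.5378 -0.2909  0.3755] err mm [ -3.8 -17.1 -15.5] turn deg [-0.39  0.43  3.11] tool-frame shift/0.12 [-0.074  0.126  0.128] F [-0.3 -0.2  0.1] w 0.0854 t 1.8
[-0.074, 0.126, 0.128] [-0.0033, 0.0036, 0.0259]
```

View pics/w1.png

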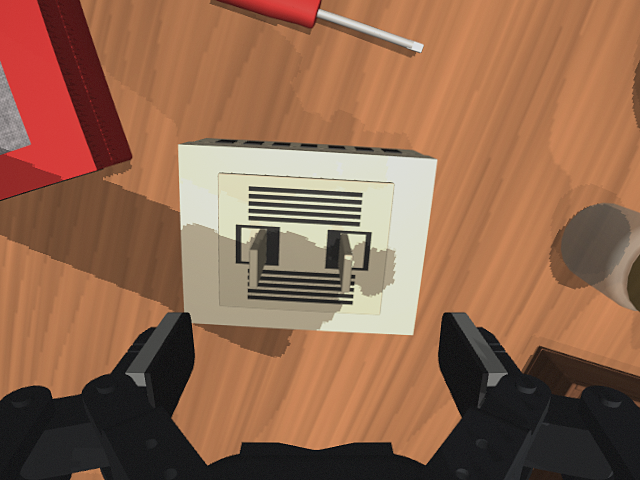

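The wrist view shows the tabs at (257,258) and (346,262), between the fingers. All three cameras agree on a centre of about (0.533,-0.307) at 15.5°.

Emit:
{"fn": "apply_moves", "kwargs": {
  "dp": [
    [-0.04,0.07,0.1],
    [-0.04,0.06,0.1],
    [0,0,0.1],
    [0,0,0.05],
    [0,0,0],
    [0,0,0]
  ],
  "twist": [
    [0,0,0.013],
    [-0.003,0.004,0.013],
    [0,0,0],
    [0,0,0],
    [0,0,0],
    [0,0,0]
  ],
  "jaw": [0,0,0,0,0,0]
}}

```text
clock: 2.4
tcp_pos: [0.5285, -0.3155, 0.3279]
orientation: [3.116, 0.398, -0.008]
contact_force: [-0.3, -0.2, 0.2]
grip_width: 0.0855
```

```bash
python3 - <<'E'
from h import *
from bench import r
plan(r,[.533,-.3073,.248],15.5,1)
E
```

```text
pos [ 0.5285 -0.3155  0.3279] err mm [  4.5   8.2 -79.9] turn deg [-0.02  0.3  -0.94] tool-frame shift/0.12 [ 0.057 -0.056  0.665] F [-0.3 -0.2  0.2] w 0.0855 t 2.4
[0.057, -0.056, 0.665] [-0.0002, 0.0025, -0.0078]
```

Emit:
{"fn": "apply_moves", "kwargs": {
  "dp": [
    [0.05,-0.05,0],
    [0,0,0.05],
    [0,0,0.1],
    [0,0,0.1],
    [0,0,0],
    [0,0,0],
    [0,0,0]
  ],
  "twist": [
    [0,0.002,-0.007],
    [0,0,0],
    [0,0,0],
    [0,0,0],
    [0,0,0],
    [0,0,0],
    [0,0,0]
  ],
  "jaw": [0,0,0,0,0,0,0]
}}

```text
clock: 3.1
tcp_pos: [0.5338, -0.3065, 0.2957]
orientation: [-3.112, -0.426, -0.0]
contact_force: [0.3, 1.0, 0.7]
grip_width: 0.0853
```

```bash
python3 - <<'E'
from h import *
from bench import r
plan(r,[.533,-.3073,.248],15.5,1)
E
```

```text
pos [ 0.5338 -0.3065  0.2957] err mm [ -0.8  -0.8 -47.7] turn deg [-0.01 -0.02  0.08] tool-frame shift/0.12 [-0.009  0.004  0.398] F [0.3 1.  0.7] w 0.0853 t 3.1
[-0.009, 0.004, 0.398] [-0.0001, -0.0001, 0.0007]
```

Emit:
{"fn": "apply_moves", "kwargs": {
  "dp": [
    [-0.01,0,0.05],
    [0,0,0.08],
    [0,0,0.1],
    [0,0,0.08],
    [0,0,0.04],
    [0,0,0],
    [0,0,0],
    [0,0,0]
  ],
  "twist": [
    [0,0,0],
    [0,0,0],
    [0,0,0],
    [0,0,0],
    [0,0,0],
    [0,0,0],
    [0,0,0],
    [0,0,0]
  ],
  "jaw": [0,0,0,0,0,0,0,0]
}}

```text
clock: 3.9
tcp_pos: [0.5326, -0.3071, 0.2498]
orientation: [-3.112, -0.425, -0.0]
contact_force: [0.1, -0.6, -0.2]
grip_width: 0.0851
```

```bash
python3 - <<'E'
from h import *
from bench import r
plan(r,[.533,-.3073,.248],15.5,1)
for n in["wrist","scene"]:
  f=r.grab_frame(n);im=f["color"][:,:,::-1]
  if n=="scene": im=cv2.resize(im[270:470,130:360],None,fx=3,fy=3)
  cv2.imwrite(f"pics/{n}2.png",im)
E
```

```text
pos [ 0.5326 -0.3071  0.2498] err mm [ 0.4 -0.2 -1.8] turn deg [-0.02 -0.01  0.06] tool-frame shift/0.12 [0.003 0.002 0.015] F [ 0.1 -0.6 -0.2] w 0.0851 t 3.9
[0.003, 0.002, 0.015] [-0.0001, -0.0001, 0.0005]
```

View pics/wrist2.png

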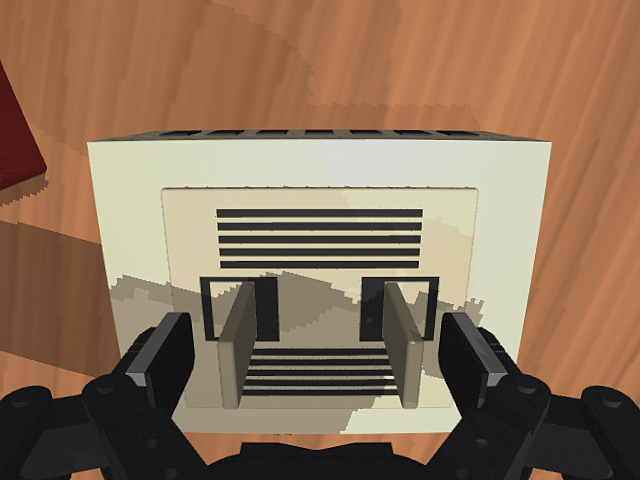

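View pics/scene2.png

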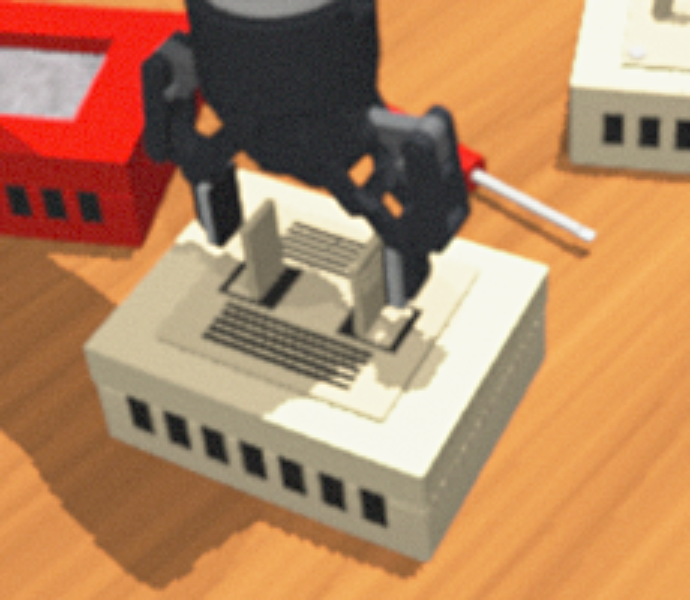

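Both fingers are outside the tabs: pads at x≈178 and 455, tabs at 237 and 402. Now I squeeze slowly.

Emit:
{"fn": "apply_moves", "kwargs": {
  "dp": [
    [0,0,0.01],
    [0,0,0],
    [0,0,0],
    [0,0,0],
    [0,0,0],
    [0,0,0],
    [0,0,0],
    [0,0,0],
    [0,0,0],
    [0,0,0],
    [0,0,0],
    [0,0,0],
    [0,0,0],
    [0,0,0]
  ],
  "twist": [
    [0,0,0],
    [0,0,0],
    [0,0,0],
    [0,0,0],
    [0,0,0],
    [0,0,0],
    [0,0,0],
    [0,0,0],
    [0,0,0],
    [0,0,0],
    [0,0,0],
    [0,0,0],
    [0,0,0],
    [0,0,0]
  ],
  "jaw": [20,40,60,75,90,100,110,120,130,140,150,160,160,160],
  "grip_force": 35
}}

```text
clock: 5.4
tcp_pos: [0.5331, -0.3072, 0.2527]
orientation: [3.11, 0.425, 0.003]
contact_force: [-1.9, 1.1, 3.0]
grip_width: 0.0401
```

```bash
python3 - <<'E'
from h import *
from bench import r
plan(r,[.533,-.3073,.249],15.5,1)
for n in["wrist","side"]:
  f=r.grab_frame(n);im=f["color"][:,:,::-1]
  if n=="side": im=cv2.resize(im[80:220,320:480],None,fx=4,fy=4)
  cv2.imwrite(f"pics/{n}3.png",im)
E
```

```text
pos [ 0.5331 -0.3072  0.2527] err mm [-0.1 -0.1 -3.7] turn deg [ 0.17 -0.09  0.05] tool-frame shift/0.12 [-0.001  0.     0.031] F [-1.9  1.1  3. ] w 0.0401 t 5.4
[-0.001, 0.0, 0.031] [0.0014, -0.0008, 0.0004]
```

View pics/wrist3.png

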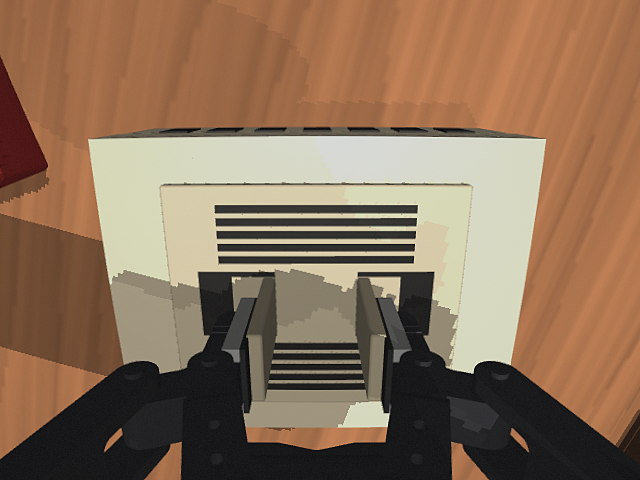

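Width is 40 mm, so both tabs are at their stops. I'll lift straight up, slowly.

Emit:
{"fn": "apply_moves", "kwargs": {
  "dp": [
    [0,0,-0.03],
    [0,0,-0.04],
    [0,0,-0.04],
    [0,0,-0.04],
    [0,0,-0.04],
    [0,0,-0.04],
    [0,0,-0.04],
    [0,0,0],
    [0,0,0]
  ],
  "twist": [
    [0,0,0],
    [0,0,0],
    [0,0,0],
    [0,0,0],
    [0,0,0],
    [0,0,0],
    [0,0,0],
    [0,0,0],
    [0,0,0]
  ],
  "jaw": [160,160,160,160,160,160,160,160,160]
}}

```text
clock: 6.4
tcp_pos: [0.5325, -0.3073, 0.287]
orientation: [3.111, 0.424, 0.001]
contact_force: [0.4, -0.2, -0.3]
grip_width: 0.0402
```

```bash
python3 - <<'E'
from h import *
from bench import r
plan(r,[.533,-.3073,.249],15.5,1)
f=r.grab_frame("scene");im=f["color"][:,:,::-1]
im=cv2.resize(im[270:470,130:360],None,fx=3,fy=3)
cv2.imwrite(f"pics/scene4.png",im)
E
```

```text
pos [ 0.5325 -0.3073  0.287 ] err mm [  0.5  -0.  -38. ] turn deg [ 0.13 -0.04  0.04] tool-frame shift/0.12 [0.004 0.001 0.317] F [ 0.4 -0.2 -0.3] w 0.0402 t 6.4
[0.004, 0.001, 0.317] [0.0011, -0.0003, 0.0003]
```

View pics/scene4.png

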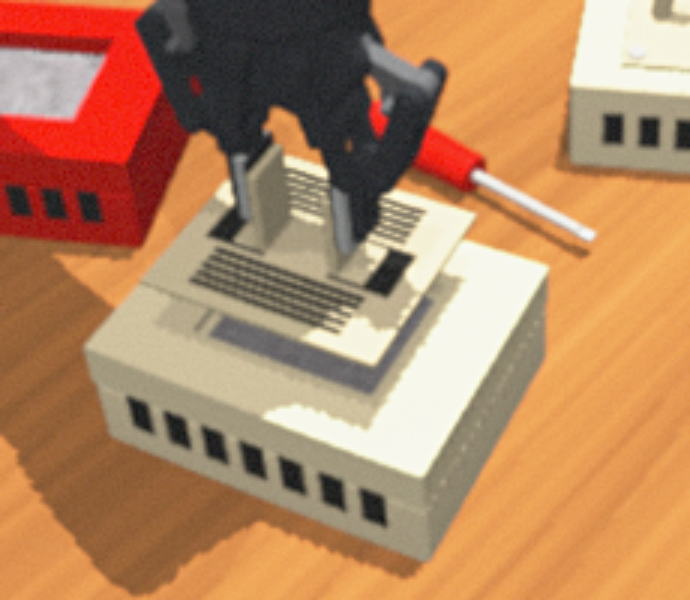

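The cover is clear of the opening and the cleaner hasn't moved. Next I raise it and carry it across.

Emit:
{"fn": "apply_moves", "kwargs": {
  "dp": [
    [0,0,-0.06],
    [0,0,-0.12],
    [0,0,-0.16],
    [0,0,-0.16],
    [0,0,-0.12],
    [0,0,-0.06],
    [0,0,0],
    [0,0,0]
  ],
  "twist": [
    [0,0,0],
    [0,0,0],
    [0,0,0],
    [0,0,0],
    [0,0,0],
    [0,0,0],
    [0,0,0],
    [0,0,0]
  ],
  "jaw": [160,160,160,160,160,160,160,160]
}}

```text
clock: 7.25
tcp_pos: [0.5323, -0.3068, 0.3755]
orientation: [3.11, 0.425, 0.002]
contact_force: [-0.8, 0.3, -0.9]
grip_width: 0.0402
```

```bash
python3 - <<'E'
from h import *
from bench import r
plan(r,[.55,.292,.375],12.8,20)
print(r.get_obs()["joints"].round(2))
E
```

```text
pos [ 0.5323 -0.3068  0.3755] err mm [ 1.770e+01  5.988e+02 -5.000e-01] turn deg [ 0.13 -0.06  2.76] tool-frame shift/0.12 [ 1.481 -4.768 -0.006] F [-0.8  0.3 -0.9] w 0.0402 t 7.25
[0.074, -0.238, -0.0] [0.0001, -0.0, 0.0012]
[0.073, -0.239, -0.0] [0.0001, -0.0, 0.0012]
[0.073, -0.239, -0.0] [0.0001, -0.0, 0.0012]
[0.072, -0.239, -0.0] [0.0001, -0.0, 0.0012]
[0.072, -0.239, -0.0] [0.0001, -0.0, 0.0012]
[0.071, -0.239, -0.0] [0.0001, -0.0, 0.0012]
[0.071, -0.239, -0.0] [0.0001, -0.0, 0.0012]
[0.07, -0.24, -0.0] [0.0001, -0.0, 0.0012]
[0.069, -0.24, -0.0] [0.0001, -0.0, 0.0012]
[0.069, -0.24, -0.0] [0.0001, -0.0, 0.0012]
[0.068, -0.24, -0.0] [0.0001, -0.0, 0.0012]
[0.068, -0.24, -0.0] [0.0001, -0.0, 0.0012]
[0.067, -0.24, -0.0] [0.0001, -0.0, 0.0012]
[0.067, -0.241, 0.0] [0.0001, -0.0, 0.0012]
[0.066, -0.241, 0.0] [0.0001, -0.0, 0.0012]
[0.065, -0.241, 0.0] [0.0001, -0.0, 0.0012]
[0.065, -0.241, 0.0] [0.0001, -0.0, 0.0012]
[0.064, -0.241, 0.0] [0.0001, -0.0, 0.0012]
[0.064, -0.241, 0.0] [0.0001, -0.0, 0.0012]
[0.063, -0.242, 0.0] [0.0001, -0.0, 0.0012]
[ 0.75  0.44 -0.44  1.71  0.21  1.03  0.51]
```

Emit:
{"fn": "apply_moves", "kwargs": {
  "dp": [
    [0.02,-0.06,0],
    [0.04,-0.13,0],
    [0.06,-0.2,0],
    [0.07,-0.24,0],
    [0.07,-0.24,0],
    [0.07,-0.24,0],
    [0.07,-0.24,0],
    [0.07,-0.24,0],
    [0.07,-0.24,0],
    [0.07,-0.24,0],
    [0.07,-0.24,0],
    [0.07,-0.24,0],
    [0.07,-0.24,0]
  ],
  "twist": [
    [0,0,0],
    [0,0,0],
    [0,0,0],
    [0,0,0],
    [0,0,0],
    [0,0,0],
    [0,0,0],
    [0,0,0],
    [0,0,0],
    [0,0,0],
    [0,0,0],
    [0,0,0],
    [0,0,0]
  ],
  "jaw": [160,160,160,160,160,160,160,160,160,160,160,160,160]
}}

```text
clock: 8.55
tcp_pos: [0.5293, 0.0671, 0.3669]
orientation: [-3.106, -0.432, 0.022]
contact_force: [-0.1, -0.7, -0.3]
grip_width: 0.0398
```

```bash
python3 - <<'E'
from h import *
from bench import r
plan(r,[.55,.292,.375],12.8,1)
print(r.get_obs()["joints"].round(2))
E
```

```text
pos [0.5293 0.0671 0.3669] err mm [ 20.7 224.9   8.1] turn deg [-0.39  0.75  3.03] tool-frame shift/0.12 [ 0.676 -1.756 -0.063] F [-0.1 -0.7 -0.3] w 0.0398 t 8.55
[0.676, -1.756, -0.063] [-0.0033, 0.0063, 0.0253]
[ 0.24  0.35 -0.59  1.9   0.22  0.97 -0.17]
```

Emit:
{"fn": "apply_moves", "kwargs": {
  "dp": [
    [0.09,-0.24,-0.02],
    [0.09,-0.24,-0.02],
    [0.09,-0.22,-0.02],
    [0.08,-0.2,0],
    [0.07,-0.18,0],
    [0.06,-0.14,0],
    [0.05,-0.1,0],
    [0.03,-0.06,0],
    [0,0,0],
    [0,0,0]
  ],
  "twist": [
    [-0.003,0.006,0.01],
    [0,0,0.01],
    [0,0,0.005],
    [0,0,0],
    [0,0,0],
    [0,0,0],
    [0,0,0],
    [0,0,0],
    [0,0,0],
    [0,0,0]
  ],
  "jaw": [160,160,160,160,160,160,160,160,160,160]
}}

```text
clock: 9.55
tcp_pos: [0.5427, 0.266, 0.3695]
orientation: [-3.116, -0.378, 0.019]
contact_force: [0.3, -0.3, -0.7]
grip_width: 0.04
```

```bash
python3 - <<'E'
from h import *
from bench import r
plan(r,[.55,.292,.375],12.8,1)
E
```

```text
pos [0.5427 0.266  0.3695] err mm [ 7.3 26.   5.5] turn deg [-0.24  0.67  1.05] tool-frame shift/0.12 [ 0.11  -0.196 -0.047] F [ 0.3 -0.3 -0.7] w 0.04 t 9.55
[0.11, -0.196, -0.047] [-0.002, 0.0056, 0.0087]
```

Emit:
{"fn": "apply_moves", "kwargs": {
  "dp": [
    [0.04,-0.07,0],
    [0.04,-0.07,0.05],
    [0.02,-0.05,0.1],
    [0,0,0.12],
    [0,0,0.12],
    [0,0,0.1],
    [0,0,0.05],
    [0,0,0],
    [0,0,0],
    [0,0,0]
  ],
  "twist": [
    [-0.002,0.005,0.008],
    [0,0,0],
    [0,0,0],
    [0,0,0],
    [0,0,0],
    [0,0,0],
    [0,0,0],
    [0,0,0],
    [0,0,0],
    [0,0,0]
  ],
  "jaw": [160,160,160,160,160,160,160,160,160,160]
}}

```text
clock: 10.55
tcp_pos: [0.5499, 0.2857, 0.2962]
orientation: [3.117, 0.342, -0.01]
contact_force: [-0.7, 0.7, -1.0]
grip_width: 0.0401
```

```bash
python3 - <<'E'
from h import *
from bench import r
plan(r,[.55,.292,.2087],12.8,1)
for n in["scene","side"]:
  f=r.grab_frame(n);im=f["color"][:,:,::-1];pickle.dump(f,open(n+"5.pkl","wb"))
  W=cloud(f);z=W[...,2]
  q=(z>.08)&(z<.135)&(np.linalg.norm(W[...,:2]-[.55,.292],axis=-1)<.085)
  print(n,np.histogram(z[q],bins=np.arange(.08,.136,.005))[0])
  a=(slice(150,300),slice(350,550)) if n=="scene" else (slice(230,390),slice(110,310))
  cv2.imwrite(f"pics/{n}5.png",cv2.resize(im[a],None,fx=3.5,fy=3.5))
E
```

```text
pos [0.5499 0.2857 0.2962] err mm [  0.1   6.3 -87.5] turn deg [ 0.28  0.39 -0.27] tool-frame shift/0.12 [ 0.017 -0.055  0.729] F [-0.7  0.7 -1. ] w 0.0401 t 10.55
[0.017, -0.055, 0.729] [0.0023, 0.0032, -0.0023]
scene [  0   0  43  72   2 615 488  19  18  29  41]
side [   0    0    0    0    1  201 1632   55   24   27   35]
```

View pics/side5.png

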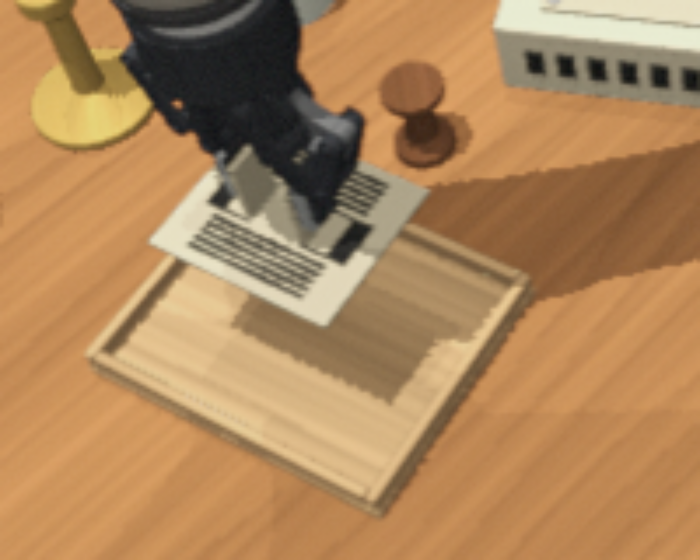

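View pics/scene5.png

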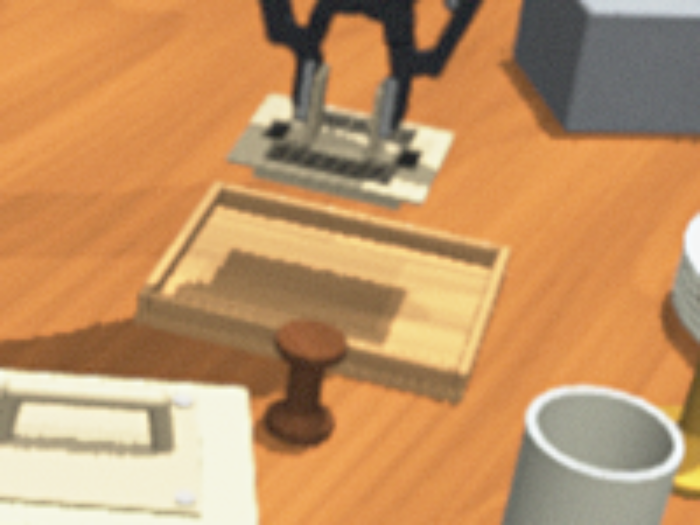

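The plate is level at z≈0.111 (TCP minus 0.185, as predicted), so touchdown should come at TCP z≈0.209.

Emit:
{"fn": "apply_moves", "kwargs": {
  "dp": [
    [0.02,-0.05,0.03],
    [0,0,0.08],
    [0,0,0.1],
    [0,0,0.1],
    [0,0,0.1],
    [0,0,0.06],
    [0,0,0.04],
    [0,0,0],
    [0,0,0],
    [0,0,0]
  ],
  "twist": [
    [0.002,0.003,-0.002],
    [0,0,0],
    [0,0,0],
    [0,0,0],
    [0,0,0],
    [0,0,0],
    [0,0,0],
    [0,0,0],
    [0,0,0],
    [0,0,0]
  ],
  "jaw": [160,160,160,160,160,160,160,160,160,160]
}}

```text
clock: 11.65
tcp_pos: [0.5511, 0.2929, 0.2296]
orientation: [-3.122, -0.35, -0.001]
contact_force: [-0.1, 0.6, -0.1]
grip_width: 0.0398
```

```bash
python3 - <<'E'
from h import *
from bench import r
plan(r,[.55,.292,.2087],12.8,1)
E
```

```text
pos [0.5511 0.2929 0.2296] err mm [ -1.1  -0.9 -20.9] turn deg [ 0.   -0.03 -0.  ] tool-frame shift/0.12 [-0.011  0.005  0.174] F [-0.1  0.6 -0.1] w 0.0398 t 11.65
[-0.011, 0.005, 0.174] [0.0, -0.0003, -0.0]
```

Emit:
{"fn": "apply_moves", "kwargs": {
  "dp": [
    [-0.01,0,0.03],
    [0,0,0.03],
    [0,0,0.03],
    [0,0,0.03],
    [0,0,0.02],
    [0,0,0],
    [0,0,0]
  ],
  "twist": [
    [0,0,0],
    [0,0,0],
    [0,0,0],
    [0,0,0],
    [0,0,0],
    [0,0,0],
    [0,0,0]
  ],
  "jaw": [160,160,160,160,160,160,160]
}}

```text
clock: 12.35
tcp_pos: [0.5503, 0.2928, 0.2124]
orientation: [-3.121, -0.35, -0.004]
contact_force: [0.2, 0.4, -1.7]
grip_width: 0.04
```

```bash
python3 - <<'E'
from h import *
from bench import r
plan(r,[.55,.292,.2087],12.8,1)
E
```

```text
pos [0.5503 0.2928 0.2124] err mm [-0.3 -0.8 -3.7] turn deg [-0.02 -0.15 -0.01] tool-frame shift/0.12 [-0.004  0.006  0.031] F [ 0.2  0.4 -1.7] w 0.04 t 12.35
[-0.004, 0.006, 0.031] [-0.0002, -0.0013, -0.0001]
```

Now small steps until contact.

Emit:
{"fn": "apply_moves", "kwargs": {
  "dp": [
    [0,0,0.01],
    [0,0,0.01],
    [0,0,0.01],
    [0,0,0]
  ],
  "twist": [
    [0,0,0],
    [0,0,0],
    [0,0,0],
    [0,0,0]
  ],
  "jaw": [160,160,160,160]
}}

```text
clock: 12.75
tcp_pos: [0.5505, 0.293, 0.2089]
orientation: [-3.121, -0.35, -0.005]
contact_force: [-0.1, -0.7, -0.1]
grip_width: 0.04
```

```bash
python3 - <<'E'
from h import *
from bench import r
plan(r,[.55,.292,.2087],12.8,1)
E
```

```text
pos [0.5505 0.293  0.2089] err mm [-0.5 -1.  -0.2] turn deg [-0.04 -0.19 -0.02] tool-frame shift/0.12 [-0.006  0.007  0.002] F [-0.1 -0.7 -0.1] w 0.04 t 12.75
[-0.006, 0.007, 0.002] [-0.0003, -0.0016, -0.0001]
```

Emit:
{"fn": "apply_moves", "kwargs": {
  "dp": [
    [0,0,0.01],
    [0,0,0.01],
    [0,0,0]
  ],
  "twist": [
    [0,0,0],
    [0,0,0],
    [0,0,0]
  ],
  "jaw": [160,160,160]
}}

```text
clock: 13.05
tcp_pos: [0.5505, 0.2933, 0.2092]
orientation: [3.122, 0.349, 0.006]
contact_force: [0.4, -0.4, -0.1]
grip_width: 0.0399
```

```bash
python3 - <<'E'
from h import *
from bench import r
plan(r,[.55,.292,.2087],12.8,1)
for n in["scene","side"]:
  f=r.grab_frame(n);im=f["color"][:,:,::-1]
  W=cloud(f);z=W[...,2]
  q=(z>.012)&(z<.04)&(np.linalg.norm(W[...,:2]-[.55,.292],axis=-1)<.055)
  print(n,np.median(z[q]),np.histogram(z[q],bins=np.arange(.01,.04,.002))[0])
  a=(slice(150,300),slice(350,550)) if n=="scene" else (slice(230,390),slice(110,310))
  cv2.imwrite(f"pics/{n}6.png",cv2.resize(im[a],None,fx=3.5,fy=3.5))
E
```

```text
pos [0.5505 0.2933 0.2092] err mm [-0.5 -1.3 -0.5] turn deg [ 0.04 -0.23 -0.03] tool-frame shift/0.12 [-0.006  0.01   0.004] F [ 0.4 -0.4 -0.1] w 0.0399 t 13.05
[-0.006, 0.01, 0.004] [0.0003, -0.0019, -0.0002]
scene 0.02235452203402556 [  0   0   0   2  24 319 473  42   9   5   5   7   5   8]
side 0.02455172502787656 [  0   0   0   0   7  88 382 601 183  34   6   7   7  13]
```

View pics/scene6.png

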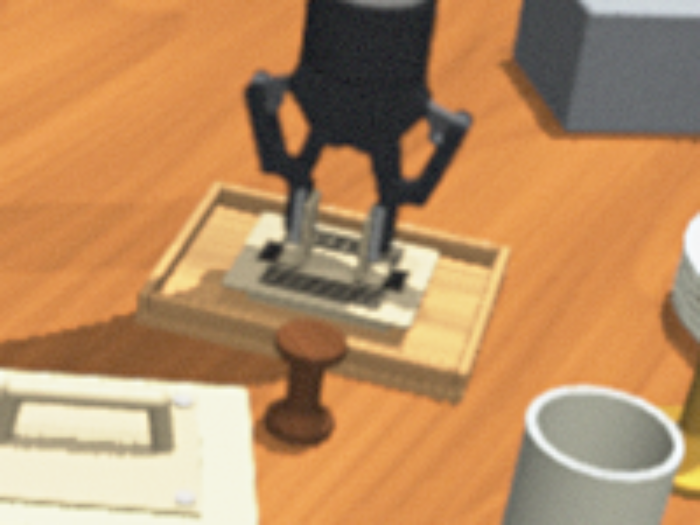

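Two downward steps produced no motion at the predicted touchdown height, and the plate reads 22–24.5 mm against an expected 24. One short press to confirm contact by force.

Emit:
{"fn": "apply_moves", "kwargs": {
  "dp": [
    [0,0,0.02],
    [0,0,0.03]
  ],
  "twist": [
    [0,0,0],
    [0,0,0]
  ],
  "jaw": [160,160]
}}

```text
clock: 13.35
tcp_pos: [0.5506, 0.2941, 0.2083]
orientation: [3.119, 0.348, 0.008]
contact_force: [-13.3, -10.9, 45.6]
grip_width: 0.04
```

Contact confirmed. I relax the push and open gradually.

Emit:
{"fn": "apply_moves", "kwargs": {
  "dp": [
    [0,0,0],
    [0,0,0],
    [0,0,0],
    [0,0,0],
    [0,0,0],
    [0,0,0],
    [0,0,0],
    [0,0,0],
    [0,0,0],
    [0,0,0],
    [0,0,0],
    [0,0,0]
  ],
  "twist": [
    [0,0,0],
    [0,0,0],
    [0,0,0],
    [0,0,0],
    [0,0,0],
    [0,0,0],
    [0,0,0],
    [0,0,0],
    [0,0,0],
    [0,0,0],
    [0,0,0],
    [0,0,0]
  ],
  "jaw": [160,150,130,120,110,95,80,60,40,20,0,0]
}}

```text
clock: 14.55
tcp_pos: [0.5507, 0.2941, 0.208]
orientation: [3.12, 0.348, 0.008]
contact_force: [-0.2, -0.1, -0.1]
grip_width: 0.0856
```

```bash
python3 - <<'E'
from h import *
from bench import r
plan(r,[.55,.292,.2087],12.8,1)
f=r.grab_frame("wrist");cv2.imwrite("pics/wrist7.png",f["color"][:,:,::-1])
E
```

```text
pos [0.5507 0.2941 0.208 ] err mm [-0.7 -2.1  0.7] turn deg [ 0.18 -0.26 -0.08] tool-frame shift/0.12 [-0.01   0.016 -0.006] F [-0.2 -0.1 -0.1] w 0.0856 t 14.55
[-0.01, 0.016, -0.006] [0.0015, -0.0022, -0.0007]
```

View pics/wrist7.png

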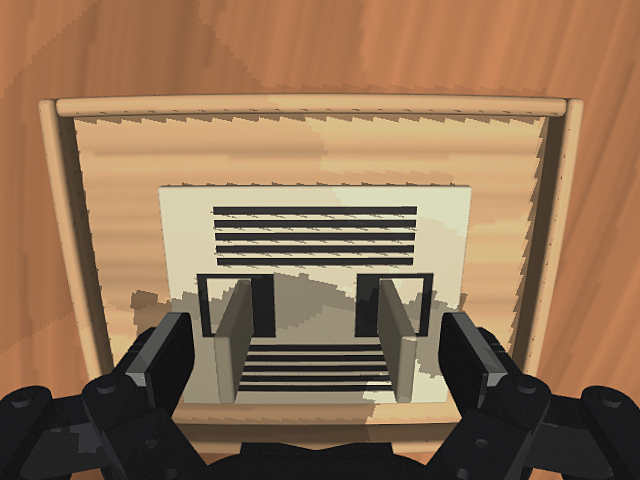

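The cover lies flat in the tray, centred, with its tabs sprung out at (232,340) and (397,340) and both fingers clear of them. I'll retreat upward.

Emit:
{"fn": "apply_moves", "kwargs": {
  "dp": [
    [0,0,-0.04],
    [0,0,-0.08],
    [0,0,-0.12],
    [0,0,-0.2],
    [0,0,-0.25],
    [0,0,-0.25],
    [0,0,-0.2],
    [0,0,-0.1],
    [0,0,0],
    [0,0,0],
    [0,0,0]
  ],
  "twist": [
    [0,0,0],
    [0,0,0],
    [0,0,0],
    [0,0,0],
    [0,0,0],
    [0,0,0],
    [0,0,0],
    [0,0,0],
    [0,0,0],
    [0,0,0],
    [0,0,0]
  ],
  "jaw": [0,0,0,0,0,0,0,0,0,0,0]
}}

```text
clock: 15.7
tcp_pos: [0.5489, 0.2947, 0.3698]
orientation: [3.121, 0.35, 0.013]
contact_force: [0.3, 0.1, -0.8]
grip_width: 0.0853
```

```bash
python3 - <<'E'
from h import *
from bench import r
o=r.get_obs();print(o["tcp_pos"],o["clock"],np.abs(o["qvel"]).max())
for n in["scene","side"]:
  f=r.grab_frame(n);cv2.imwrite(f"pics/{n}8.png",f["color"][:,:,::-1])
  W=cloud(f);z=W[...,2];d=np.linalg.norm(W[...,:2]-[.55,.292],axis=-1)
  q=(z>.017)&(z<.03)&(d<.075)
  P=W[q];A=np.c_[P[:,:2],np.ones(len(P))];s=np.linalg.lstsq(A,P[:,2],rcond=None)[0]
  print(n,"plate z",np.median(z[q]),"slope",s[:2].round(3))
  q=(z>.05)&(z<.08)&(d<.075);print("tab",cv2.minAreaRect((W[q][:,:2]*1000).astype(np.float32)),q.sum())
  q=(z>.055)&(z<.075)&(np.linalg.norm(W[...,:2]-[.533,-.307],axis=-1)<.12);print("cleaner",cv2.minAreaRect((W[q][:,:2]*1000).astype(np.float32)))
E
```

```text
[0.54887946 0.29469528 0.36975874] 15.7 0.014401784096817152
scene plate z 0.0219583903191793 slope [-0.004  0.005]
tab ((552.1080932617188, 290.9568786621094), (61.874698638916016, 27.759990692138672), 12.742254257202148) 78
cleaner ((534.5279541015625, -308.6872863769531), (171.83029174804688, 132.91671752929688), 15.140775680541992)
side plate z 0.024042204257616356 slope [0.001 0.001]
tab ((550.8651733398438, 292.2413635253906), (63.89521026611328, 25.174104690551758), 13.708348274230957) 172
cleaner ((534.9533081054688, -308.12017822265625), (171.32177734375, 139.0904998779297), 15.298866271972656)
```

View pics/side8.png

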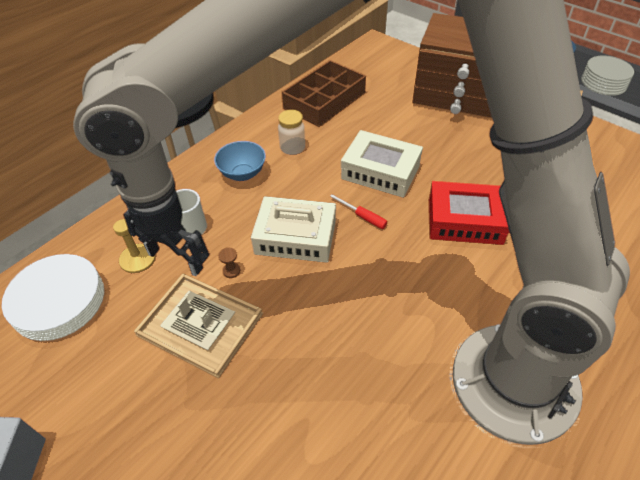

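The side view shows the cover flat in the tray at (198,318) with its tabs up. The cleaner stands open at (382,162), and the handled unit and the red look-alike are where they were. Handing in.

```bash
python3 -c "
from bench import r
print(r.hand_in())"
```

```text
the job is handed in; nothing more can be done
None
```

I squeezed the two tabs to their stops and lifted the cover straight off. I carried it over and lowered it into the tray until it touched down. Then I opened the gripper and backed away, and handed the job in with the clock at about 16 s.

- **Cover:** the last images show it flat (slope at most 0.005), tabs up, and centred in the tray to about 2 mm. The plate top read 22–24 mm, against the expected 24 mm.
- **Other objects:** the cleaner is within about 2 mm of where it started. The handled unit and the red look-alike look unmoved in the side camera picture; I did not measure them.
- **Touchdown force:** the first light steps onto the tray floor read almost no force. I made one short press to confirm contact, and the wrist force peaked at about 49 N through the held cover. That is well under the 120 N wrist limit, but harder than needed. It was above 40 N, but the load went through the fingers and the held cover; I saw no contact by the gripper's body.

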